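Open the sample hatch of a bench reader by its push-push latch

ROBOT

A 6-joint arm with a two-finger parallel gripper is mounted at the origin on a cart in front of the work surface, level with it; the furniture and walls round the work are solid. World frame = base frame: x ahead of the robot, y to its left, z up, the work surface at z = 0. Lengths are in m, angles in degrees, forces in N, time in s.
With the tool pointing down it reaches from about 0.375 to 0.75 m from the base axis. Payload 9 kg.
Tool frame: the origin (TCP) lies where the fingers leave the gripper's body, on its centre line; the fingertips stand 73 mm ahead of it and the grasp point (between the pads) lies 54 mm ahead of it (robot.tip_reach is the distance from the TCP to the fingertips, in m); z points along the fingers, y is the direction in which the jaws open and shut (so a half turn about z gives the same grasp; the last joint's range is limited). The gripper opens to 85 mm and grips with 20 to 120 N. Pads are 22 mm wide; open, the fingers measure 114 mm over their backs; the gripper's body (76 mm by 85 mm) begins 54 mm behind the grasp point. The pads swing forward as they close: fully open they stand 13 mm farther back than shut.
Start: joints at [64.36, 5.964, 5.575, 89.605, 0, 77.527], TCP at [0.137, 0.584, 0.304] pointing down, gripper open.
Joint ranges: [-171.21, 171.21], [-48.23, 106.86], [-62.78, 66.21], [-105.2, 120.99], [-86.42, 89.51], [-180, 180]. Speed limits (degrees/s): [127.2, 127.2, 147.25, 180, 180, 180].

INTERFACE

Orientations are given as [roll, pitch, yaw] about the fixed x, y, z axes, in that order (R = Rz(yaw) Ry(pitch) Rx(roll)).
In Python, from plant import robot gives the robot as it stands. Calls block until the motion is done:
- robot.move_pose(position, orientation): joint-space move of the TCP to a pose.
- robot.line_to(position, vel=0.15, rotation=None, guard=None): straight line of the TCP; rotation=None keeps the orientation; vel is the mean speed in m/s. With guard (N) it stops when the force on the tool has changed by that much, and returns True; else False.
- robot.goto_joints(angles): joint-space move.
- robot.set_gripper(opening): finger opening in m; the grip force is fixed at half the most; returns when the fingers have stopped.
- robot.pause(seconds).
- robot.ik(position, orientation): joint angles nearest the present ones, or None.
- robot.observe(): the state.
- robot.grab_frame(name): name is "scene" or "top" or "wrist"; returns the picture (384x512x3 uint8, blue, green, red); there is no depth.
- robot.get_calibration(name): a dict with "vertical_fov" (degrees; the focal length in pixels is half the picture's height over the tangent of half this angle, whatever the lens; pixels are square), "cx", "cy" (the principal point, pixels), "rvec" (rotation vector, rad) and "tvec" (3), from world to camera coordinates, as OpenCV has them. Camera axes: x right, y down, z forward; pixel columns grow to the right and rows downward; lengths in m; the calibration is good to about 2 mm. The wrist camera is an equidistant fisheye: a pixel r from the principal point sees the ray r / f radians off the axis. A picture is of the moment at which its call begins: read the wrist's pose just before it. get_calibration takes no time and is no camera call; for the wrist camera it gives the pose at the moment of the call.
A pose or a line that the arm cannot do raises robot.IKError and nothing moves.
- robot.job_done(): hands the job in, once; it reports no verdict.
The state is a dict: "time": time; "q": joint angles; "qvel": joint speeds; "joint_torque": joint torques, N m; "tool_pos": TCP position; "tcp_rot": TCP orientation; "ft_force": force on the tool from outside, world axes, zero at the start; "torque": the same for the moment, N m; "gripper_width": finger opening in m.
Only numpy, scipy, OpenCV 4.12 (cv2) and the standard library are available. Lean on these libraries where they do the work, as an engineer would, in place of code of your own. Each camera call takes 0.05 s, during which the arm holds its last target.

TASK

Open the hatch of the bench reader whose hatch has the round window, touching it with the fingers only: first push the sliding lock on its front deck sideways (to the left as you face its front) to its stop, then press the pad at the hatch's front edge down once until the latch lets go, and move your fingers away so that the hatch springs fully open by itself. Do not push it shut again, and leave it standing open; do not pick anything up, and leave the unit with the ribbed hatch and the loose things around alone.

Things in the scene. Friction and masses are not known exactly. Their poses are not given: they have to be found in the camera images.
- reader: white bench reader, fixed box, hatch with a round steel-rimmed window ('ribbed' is alike in all else; which stands left or right changes). Deck 70 mm above the worktop. Origin on the worktop under it; own x from front (display panel, robot's side) to rear, y left, z up. Box x -80 to +58, y -65 to +65 mm.
- reader_lock (a joint): sliding lock on the front deck of 'reader', m: 0 locked (steel tongue over the hatch's front edge), grows as it slides along the box's +y, 0.027 at its stop; starts at 0 to 0.005. 1.5 N of friction, stays where left. The tongue is clear of the hatch above 0.022.
- reader_rib (a point): top centre of the black thumb rib of the lock of 'reader', 94 mm above the worktop; moves with the lock, at x -60, y +28 mm of the box when locked. Rib 8 mm thick (y), 18 mm long (x), 13 mm tall, on a steel block 18 mm wide, 10 mm tall; push it on its right (-y) side.
- reader_hatch (a joint): grey hatch of 'reader', rad: 0 to 0.01 latched shut (top 75 mm above the worktop), 1.25 sprung fully open against its stop, -0.08 pressed to its lower stop (front edge 7 mm down; 3 to 5 N at the pad). Push-push: pressed below -0.05 and let go, it springs open by itself if the lock is clear, following a finger that moves away; pushed shut from open, it latches again.
- reader_hinge (a point): middle of the hinge of the hatch of 'reader', along the box's y at x +47 mm, 72 mm above the worktop. The hatch is 88 mm long, from here towards the front, 86 mm wide, 6 mm thick; fully open its front edge stands about 160 mm above the worktop, 27 mm in front of the hinge.
- reader_pad (a point): top centre of the press pad of 'reader': a raised rectangle 18 (x) by 34 (y) mm with three black lines at the middle of the hatch's front edge; shut, it lies at x -30, y -4 mm of the box, 77 mm above the worktop. Moves with the hatch.
- ribbed: white bench reader, fixed box, hatch with four raised cross ribs and no window ('reader' is alike in all else; which stands left or right changes). Deck 70 mm above the worktop. Origin on the worktop under it; own x from front (display panel, robot's side) to rear, y left, z up. Box x -80 to +58, y -65 to +65 mm.
- ribbed_lock (a joint): sliding lock on the front deck of 'ribbed', m: 0 locked (steel tongue over the hatch's front edge), grows as it slides along the box's +y, 0.027 at its stop; starts at 0 to 0.005. 1.5 N of friction, stays where left. The tongue is clear of the hatch above 0.022.
- ribbed_rib (a point): top centre of the black thumb rib of the lock of 'ribbed', 94 mm above the worktop; moves with the lock, at x -60, y +28 mm of the box when locked. Rib 8 mm thick (y), 18 mm long (x), 13 mm tall, on a steel block 18 mm wide, 10 mm tall; push it on its right (-y) side.
- ribbed_hatch (a joint): grey hatch of 'ribbed', rad: 0 to 0.01 latched shut (top 75 mm above the worktop), 1.25 sprung fully open against its stop, -0.08 pressed to its lower stop (front edge 7 mm down; 3 to 5 N at the pad). Push-push: pressed below -0.05 and let go, it springs open by itself if the lock is clear, following a finger that moves away; pushed shut from open, it latches again.
- ribbed_hinge (a point): middle of the hinge of the hatch of 'ribbed', along the box's y at x +47 mm, 72 mm above the worktop. The hatch is 88 mm long, from here towards the front, 86 mm wide, 6 mm thick; fully open its front edge stands about 160 mm above the worktop, 27 mm in front of the hinge.
- ribbed_pad (a point): top centre of the press pad of 'ribbed': a raised rectangle 18 (x) by 34 (y) mm with three black lines at the middle of the hatch's front edge; shut, it lies at x -30, y -4 mm of the box, 77 mm above the worktop. Moves with the hatch.
- reader_follower (a joint): place in m of the small steel follower inside the reader's latch, which slides sideways under the hatch: 0 caught in the latch, about +0.0065 once the latch has let go (and while the hatch stands open), below -0.005 only while an open hatch is being pushed shut again. Not to be touched.
- beaker_low: loose clear beaker 58 mm wide, 62 mm tall, to be left alone; origin under its centre, as for the next three
- tub_lidded: loose lidded tub 62 mm wide, 46 mm tall, to be left alone
- petri: loose stack of clear petri dishes 93 mm wide, 44 mm tall, to be left alone
- lens: loose black lens cell (short ring) 50 mm wide, 21 mm tall, to be left alone

How it is judged (in metres and radians):
On the way, in this order (a step that is already met when the one before it is completed fails the run):
1. the reader's lock has been slid clear of its hatch, the latch not yet released (value of joint reader_lock above 0.022 m and value of joint reader_follower below 0.003 m), for 0.1 s.
2. then the reader's hatch is pressed by the fingers until its latch lets go (value of joint reader_hatch below -0.02 rad and value of joint reader_follower above 0.005 m and value of joint reader_lock above 0.022 m and contact force between the fingers and reader_hatch above 0.3 N), for 0.02 s.
3. then the hatch springs open (value of joint reader_hatch above 1.1 rad and value of joint reader_lock above 0.022 m), for 0.2 s.
At the end, for the whole second after the job is handed in: The reader's hatch stands open at rest (more than 1.1 rad), its latch released and its lock slid aside (more than 22 mm); the ribbed unit's hatch is still shut and the four loose things are within 15 mm of where they stood (all of step 3 and value of joint reader_follower above 0.005 m and velocity of joint reader_hatch between -0.1 and 0.1 rad/s and not (value of joint ribbed_hatch below -0.02 rad or value of joint ribbed_hatch above 0.03 rad) and distance of each of beaker_low, tub_lidded, petri, lens from where it was at the start of the episode below 0.015 m); the robot touches nothing.
It fails at once if the arm or the gripper's body, not the fingers, bears on the reader (contact force between the arm and reader above 3 N).
It fails at once if the reader's open hatch is pushed shut again (value of joint reader_follower below -0.005 m).
It fails at once if the ribbed unit's hatch is pressed or opened (value of joint ribbed_hatch below -0.02 rad or value of joint ribbed_hatch above 0.03 rad).
It fails at once if the ribbed unit's lock is moved (value of joint ribbed_lock above 0.01 m).
It fails at once if a loose thing is lifted, carried or pushed away (distance of any of beaker_low, tub_lidded, petri, lens from where it was at the start of the episode above 0.015 m).
It also fails if it takes over 38 s, if anything falls off the work surface, if the arm or the gripper's body presses on something with over 40 N, if the wrist force passes 120 N, or if a joint passes its speed limit or range.

## Working session

There is one attempt and no reset: what is moved stays moved. The work goes in short steps, each a Python script; the robot and the scene stay as the last script left them, time stands still between calls to the robot, and variables do not carry over. Pictures are saved under pics/ and viewed, and the job is handed in when it is done.

```bash
mkdir -p pics; ls; python3 - <<'E'
from plant import robot
import cv2
for n in("scene","top","wrist"):
    cv2.imwrite(f"pics/{n}0.png",robot.grab_frame(n)); c=robot.get_calibration(n); print(n,c)
o=robot.observe(); print(o)
E
```

```text
pics
scene {'vertical_fov': 53.74540886562851, 'cx': 257.3199682419482, 'cy': 185.2308217475218, 'rvec': array([ 0.70175849, -2.45340267,  1.31196839]), 'tvec': array([0.46448238, 0.1898256 , 1.21568148])}
top {'vertical_fov': 42.54872556835772, 'cx': 253.28360788120335, 'cy': 194.15937368440822, 'rvec': array([ 1.65366154, -2.28741648,  0.55637881]), 'tvec': array([0.23096319, 0.48524985, 1.54011451])}
wrist {'vertical_fov': 65.70646984690485, 'cx': 257.0651726324988, 'cy': 188.55274333350508, 'rvec': array([-2.26035992, -1.79546552, -0.27629919]), 'tvec': array([-0.59874813, -0.0403687 ,  0.37976141])}
{'time': 0.15, 'q': array([6.43587703e+01, 5.99163079e+00, 5.53905597e+00, 8.96053215e+01,
       1.13701808e-03, 7.75252335e+01]), 'qvel': array([-0.03793182, -0.12833255,  0.18176565, -0.0946068 , -0.0213983 ,
       -0.06031418]), 'joint_torque': array([ 2.16710243e-03, -5.57356489e+01,  5.04007709e+01,  1.24698324e-02,
       -3.81635473e-04,  2.88070773e-06]), 'tool_pos': array([0.13659224, 0.58406563, 0.30330894]), 'tcp_rot': array([-1.79943716e+02, -1.36163340e-02,  1.66833530e+02]), 'ft_force': array([ 0.07186345, -0.52083778, -0.18814626]), 'torque': array([-0.01600976, -0.01691694,  0.01430039]), 'gripper_width': 0.0852580698167233}
```

View pics/scene0.png

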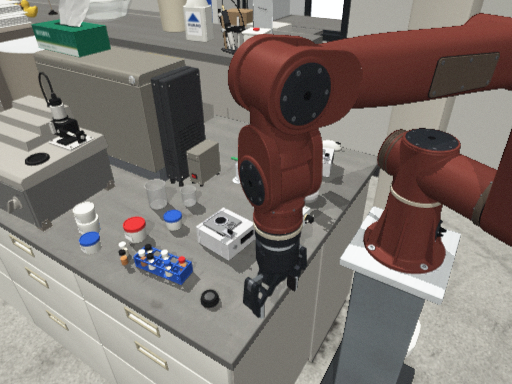

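View pics/top0.png

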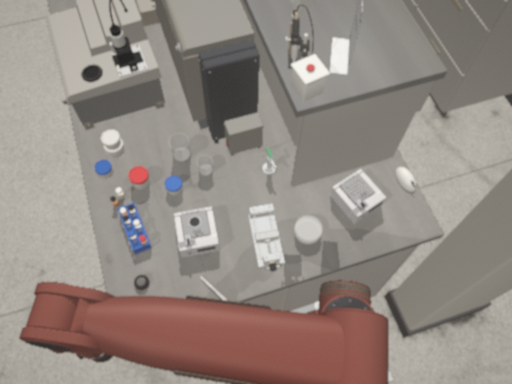

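View pics/wrist0.png

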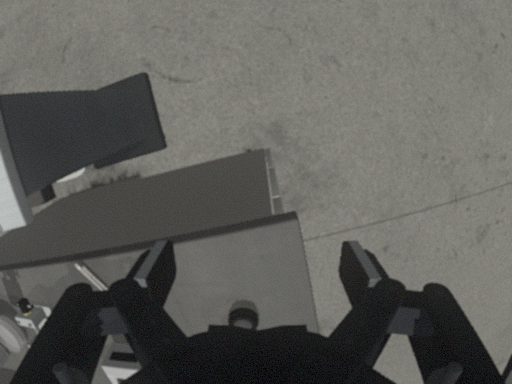

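```bash
python3 - <<'E'
import cv2,numpy as np
t=cv2.imread("pics/top0.png");s=cv2.imread("pics/scene0.png")
a=cv2.resize(t[195:265,160:240],None,fx=5,fy=5,interpolation=cv2.INTER_CUBIC)
b=cv2.resize(t[160:230,320:400],None,fx=5,fy=5,interpolation=cv2.INTER_CUBIC)
cv2.imwrite("pics/z1.png",np.hstack([a,b]))
cv2.imwrite("pics/z2.png",cv2.resize(s[200:264,185:265],None,fx=8,fy=8,interpolation=cv2.INTER_CUBIC))
E
```

```text
(no output)
```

View pics/z1.png

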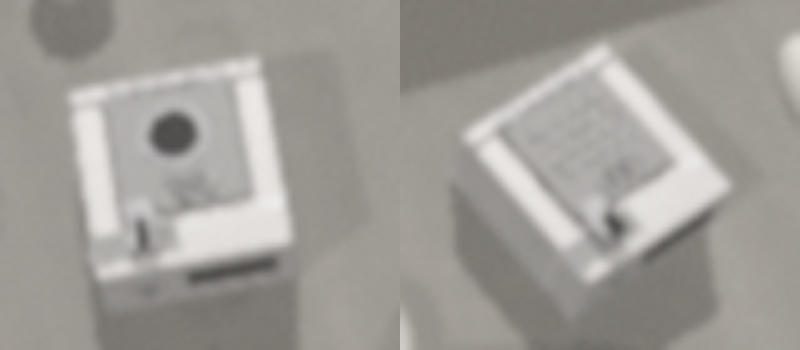

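View pics/z2.png

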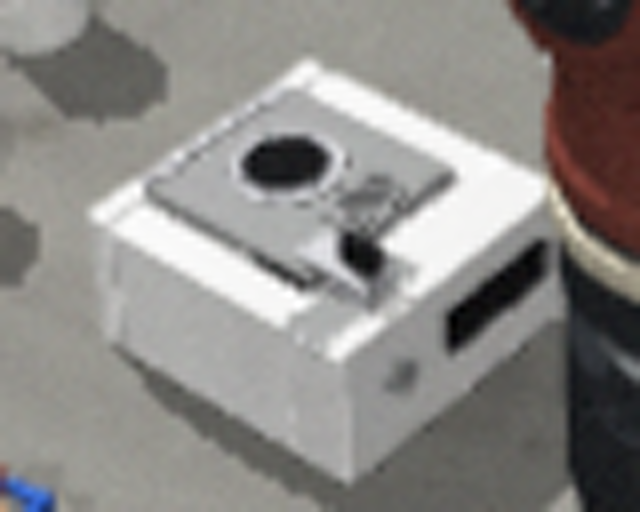

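```bash
cat > h.py <<'E'
import cv2,numpy as np
def K(c):
    f=192/np.tan(np.radians(c['vertical_fov']/2)); return np.array([[f,0,c['cx']],[0,f,c['cy']],[0,0,1.]])
def proj(c,P): return cv2.projectPoints(np.atleast_2d(np.array(P,float)),c['rvec'],c['tvec'],K(c),None)[0][:,0]
def ray(c,p,z):
    R=cv2.Rodrigues(c['rvec'])[0]; C=-R.T@c['tvec']
    d=R.T@np.linalg.inv(K(c))@[p[0],p[1],1]; return C+d*(z-C[2])/d[2]
def W(p,P):
    c,s=np.cos(p[2]),np.sin(p[2]);P=np.atleast_2d(np.array(P,float))
    return np.c_[p[0]+c*P[:,0]-s*P[:,1],p[1]+s*P[:,0]+c*P[:,1],P[:,2]]
def fproj(c,P):
    R=cv2.Rodrigues(c['rvec'])[0];Q=np.atleast_2d(P)@R.T+c['tvec'];r=np.hypot(Q[:,0],Q[:,1])
    f=K(c)[0,0];th=np.arctan2(r,Q[:,2]);return np.c_[c['cx']+f*th*Q[:,0]/r,c['cy']+f*th*Q[:,1]/r]
E
cat > fit.py <<'E'
from plant import robot
from h import *
from scipy.optimize import least_squares
T=robot.get_calibration("top");S=robot.get_calibration("scene")
z=lambda u,s,o:(np.array(u)+.5)/s-.5+o
obs=[(T,z((292,245),5,[160,195]),(-.08,-.065,.07)),(T,z((100,280),5,[160,195]),(-.08,.065,.07)),
(T,z((258,62),5,[160,195]),(.058,-.065,.07)),(T,z((70,97),5,[160,195]),(.058,.065,.07)),
(T,z((142,218),5,[160,195]),(-.06,.030,.094)),
(S,z((345,360),8,[185,200]),(-.08,.065,.07)),(S,z((95,215),8,[185,200]),(.058,.065,.07)),
(S,z((310,65),8,[185,200]),(.058,-.065,.07)),(S,z((350,485),8,[185,200]),(-.08,.065,0)),(S,z((115,345),8,[185,200]),(.058,.065,0)),(S,z((366,240),8,[185,200]),(-.06,.03,.094))]
for c,p,m in obs: print(np.round(ray(c,p,m[2]),4),m)
F=lambda x:np.concatenate([proj(c,W(x,m))[0]-p for c,p,m in obs])
p0=ray(*obs[0][:2],.07);
r=min((least_squares(F,[*ray(T,(195,225),.07)[:2],a],x_scale=[.01,.01,.1]) for a in (0,1.57,3.14,-1.57)),key=lambda r:r.cost)
print(r.x,np.degrees(r.x[2]));print(np.round(r.fun.reshape(-1,2),2))
p=r.x
print(W(p,[(-.06,.028,.094),(-.03,-.004,.077)]))
for nm,px in dict(lens=(142,283),petri=(308,230)).items(): print(nm,ray(T,px,.03))
for px in [(205,170),(174,187),(196,220),(268,265),(255,210),(279,205),(215,288)]: print(px,ray(T,px,.04))
E
python3 fit.py
```

```text
[0.4177 0.2274 0.07  ] (-0.08, -0.065, 0.07)
[0.4334 0.3533 0.07  ] (-0.08, 0.065, 0.07)
[0.5527 0.2115 0.07  ] (0.058, -0.065, 0.07)
[0.567  0.3395 0.07  ] (0.058, 0.065, 0.07)
[0.4568 0.3161 0.094 ] (-0.06, 0.03, 0.094)
[0.4285 0.3543 0.07  ] (-0.08, 0.065, 0.07)
[0.5615 0.3381 0.07  ] (0.058, 0.065, 0.07)
[0.5478 0.2149 0.07  ] (0.058, -0.065, 0.07)
[0.4337 0.3502 0.    ] (-0.08, 0.065, 0)
[ 0.5618  0.336  -0.    ] (0.058, 0.065, 0)
[0.4442 0.3171 0.094 ] (-0.06, 0.03, 0.094)
[0.50262239 0.28002322 6.16992691] 353.51077162764847
[[ 1.03  0.26]
 [ 0.13  0.84]
 [ 0.71 -0.28]
 [ 0.38 -0.27]
 [ 0.68  2.88]
 [-0.41 -0.36]
 [-1.47 -0.66]
 [-0.15 -1.39]
 [ 0.2   1.08]
 [-1.79 -0.26]
 [-0.51 -0.34]]
[[0.44617126 0.31462482 0.094     ]
 [0.47236253 0.27943934 0.077     ]]
lens [0.37935001 0.4979636  0.03      ]
petri [ 0.38477984 -0.08197928  0.03      ]
(205, 170) [0.71604744 0.18931197 0.04      ]
(174, 187) [0.68338452 0.31267257 0.04      ]
(196, 220) [0.53575101 0.27263696 0.04      ]
(268, 265) [0.30612629 0.09096606 0.04      ]
(255, 210) [0.50864672 0.068262   0.04      ]
(279, 205) [ 0.50083519 -0.01744501  0.04      ]
(215, 288) [0.28640509 0.27818044 0.04      ]
```

```bash
python3 - <<'E'
from plant import robot
from h import *
c=robot.get_calibration("wrist");R=cv2.Rodrigues(c['rvec'])[0];print("cam",-R.T@c['tvec'])
p=[.5026,.280,np.radians(-6.49)]
t=W(p,[(-.10,-.0,.30)])[0];print(t)
robot.set_gripper(0.0)
robot.move_pose(t,[180,0,173.5])
c=robot.get_calibration("wrist");im=robot.grab_frame("wrist");cv2.imwrite("pics/w1.png",im)
R=cv2.Rodrigues(c['rvec'])[0];print("cam",-R.T@c['tvec'])
np.savez("w1.npz",**c)
o=robot.observe();print(o['time'],o['tool_pos'],o['tcp_rot'],o['gripper_width'])
print(fproj(c,W(p,[(-.06,.028,.094),(-.03,-.004,.077),(-.08,.065,.07),(-.08,-.065,.07),(.058,.065,.07),(.058,-.065,.07)])))
cv2.imwrite("pics/top1.png",robot.grab_frame("top"))
E
```

```text
cam [0.06125298 0.60118704 0.37305482]
[0.40324084 0.29130298 0.3       ]
cam [0.32604391 0.30004252 0.36982634]
2.4333 [0.40285805 0.2920632  0.3000666 ] [ 1.79989253e+02 -1.79718953e-03  1.73565416e+02] 0.0003503156966444538
[[284.79183459 216.91024082]
 [253.3890527  235.9104543 ]
 [317.55531289 190.76626143]
 [196.6767804  190.53759214]
 [308.18797245 294.17132355]
 [205.64030616 293.97920958]]
```

View pics/w1.png

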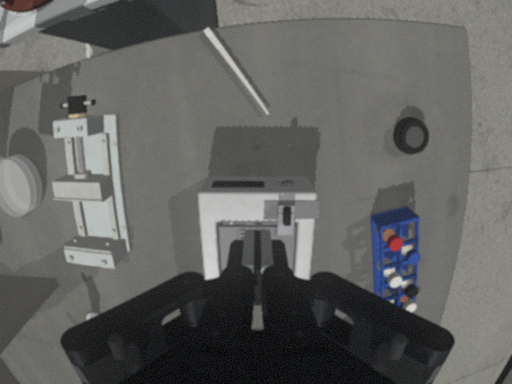

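```bash
python3 - <<'E'
import cv2
im=cv2.imread("pics/w1.png")
cv2.imwrite("pics/w1z.png",cv2.resize(im[170:245,190:330],None,fx=5,fy=5,interpolation=cv2.INTER_CUBIC))
E
```

```text
(no output)
```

View pics/w1z.png

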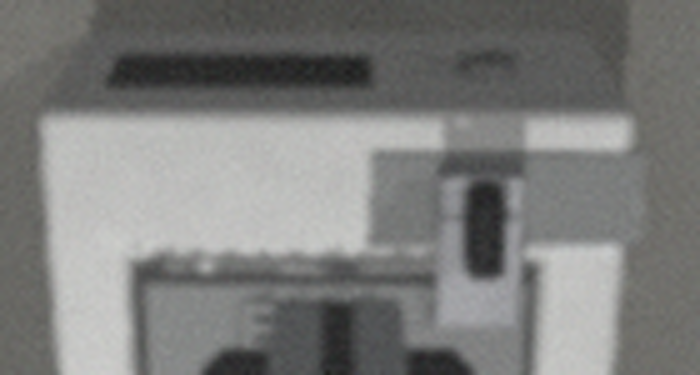

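```bash
python3 - <<'E'
from plant import robot
from h import *
p=[.5030,.280,np.radians(-6.49)]
print(robot.tip_reach)
B=lambda x,y,ztip:W(p,[(x,y,ztip+robot.tip_reach)])[0]
robot.line_to(B(-.062,-.001,.13),vel=.2)
robot.line_to(B(-.062,-.001,.0865),vel=.1,guard=6)
o=robot.observe();print(o['time'],o['tool_pos'],o['ft_force'])
cv2.imwrite("pics/w2.png",cv2.resize(robot.grab_frame("wrist")[150:270,170:350],None,fx=4,fy=4))
cv2.imwrite("pics/s2.png",cv2.resize(robot.grab_frame("scene")[180:280,170:290],None,fx=5,fy=5))
E
```

```text
0.0726
3.7417 [0.4413602  0.28611507 0.15959654] [-0.74900172  0.40170967 -0.63556063]
```

View pics/w2.png

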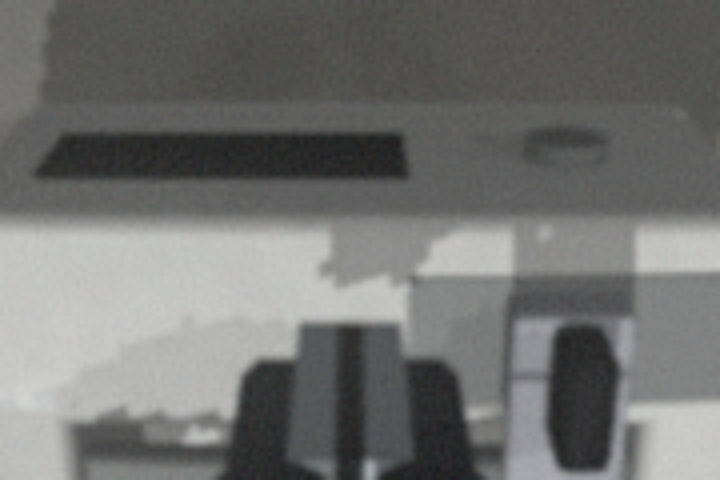

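View pics/s2.png

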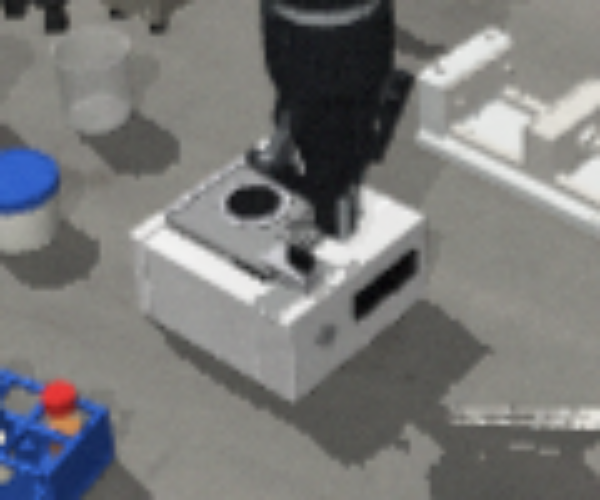

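```bash
python3 - <<'E'
from plant import robot
from h import *
p=[.5030,.280,np.radians(-6.49)]
B=lambda x,y,ztip:W(p,[(x,y,ztip+robot.tip_reach)])[0]
def rep(s):
    o=robot.observe();d=o['tool_pos'][:2]-p[:2];c,n=np.cos(p[2]),np.sin(p[2])
    print(s,round(o['time'],2),'box xy',c*d[0]+n*d[1],-n*d[0]+c*d[1],'tipz',o['tool_pos'][2]-robot.tip_reach,'F',o['ft_force'].round(2))
rep('a')
g=robot.line_to(B(-.062,.056,.086),vel=.05,guard=7);rep(g)
cv2.imwrite("pics/w3.png",cv2.resize(robot.grab_frame("wrist")[150:270,170:350],None,fx=4,fy=4))
E
```

```text
a 3.84 box xy -0.061543519162366216 -0.0007773673800324883 tipz 0.08748808431402849 F [-0.52 -0.32 -0.05]
True 4.65 box xy -0.06190365139150999 0.04004105950698466 tipz 0.08617576728354948 F [-0.35 -5.47  5.57]
```

View pics/w3.png

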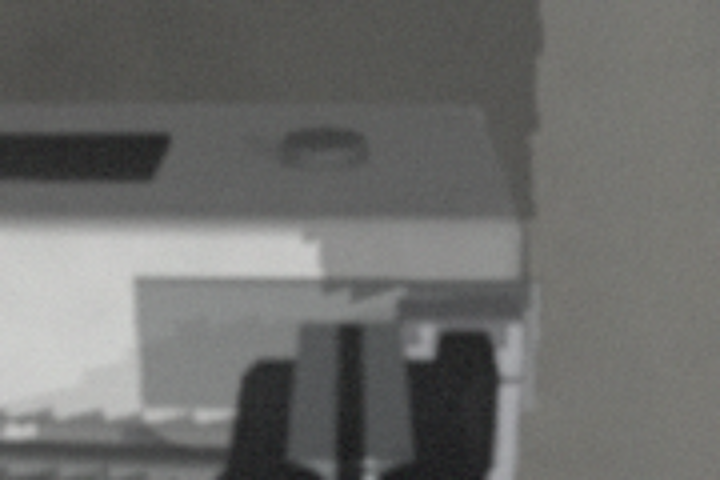

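```bash
cat >> h.py <<'E'
from plant import robot
p=[.5030,.280,np.radians(-6.49)]
B=lambda x,y,ztip:W(p,[(x,y,ztip+robot.tip_reach)])[0]
def rep(s):
    o=robot.observe();d=o['tool_pos'][:2]-p[:2];c,n=np.cos(p[2]),np.sin(p[2])
    print(s,round(o['time'],2),'box xy',c*d[0]+n*d[1],-n*d[0]+c*d[1],'tipz',o['tool_pos'][2]-robot.tip_reach,'F',o['ft_force'].round(2))
E
python3 - <<'E'
from h import *
robot.line_to(B(-.062,.02,.087),vel=.1)
robot.line_to(B(-.062,.0,.15),vel=.2);rep('up')
c=robot.get_calibration("wrist");cv2.imwrite("pics/w4.png",cv2.resize(robot.grab_frame("wrist")[150:270,170:350],None,fx=4,fy=4))
for l in(0,.022,.027): print(l,(fproj(c,W(p,[(-.06,.028+l,.094),(-.06,.037+l,.080)]))-[170,150])*4)
print((fproj(c,W(p,[(-.03,-.004,.077),(-.039,-.021,.077),(-.039,.013,.077),(-.08,.065,.07),(-.08,-.065,.07)]))-[170,150])*4)
E
```

```text
up 5.53 box xy -0.06169309836976625 0.00039980342437037023 tipz 0.15046168542373203 F [ 0.81  0.4  -0.55]
0 [[505.37467271 237.44263518]
 [542.71277093 210.35095037]]
0.022 [[623.75409519 236.58450453]
 [653.01401521 209.75426284]]
0.027 [[649.9906825  236.31841021]
 [677.42586156 209.57754722]]
[[330.50853493 344.05088305]
 [245.30643157 303.40147272]
 [415.44282212 303.84996974]
 [677.64962815  97.5711427 ]
 [ 23.48196023  96.80321036]]
```

View pics/w4.png

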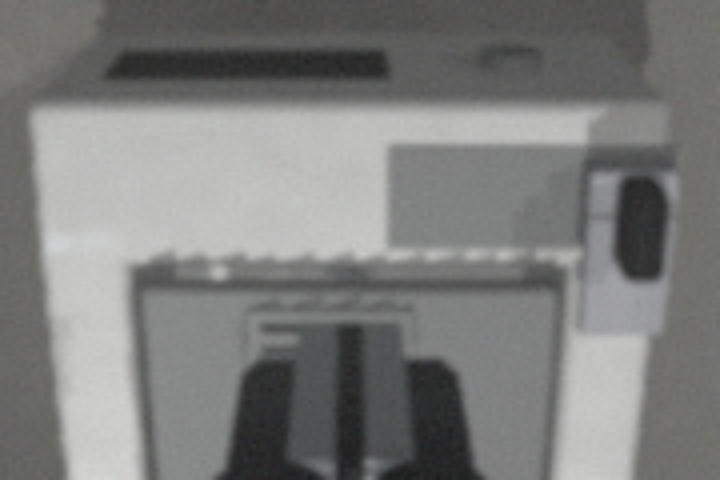

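```bash
python3 - <<'E'
from h import *
robot.line_to(B(-.029,-.004,.095),vel=.15)
robot.pause(.2);rep('above')
g=robot.line_to(B(-.029,-.004,.0685),vel=.02,guard=8);rep(g)
robot.pause(.15);rep('held')
cv2.imwrite("pics/s5.png",cv2.resize(robot.grab_frame("scene")[180:280,170:290],None,fx=5,fy=5))
E
```

```text
above 6.36 box xy -0.028889562336268146 -0.003644359691148744 tipz 0.09608583548627891 F [-0.74 -0.33 -0.12]
True 7.47 box xy -0.029238545214440092 -0.003955666146321313 tipz 0.07112398734440414 F [-2.61 -0.14  7.13]
held 7.62 box xy -0.02924507076510727 -0.003990730461919842 tipz 0.07111387799158941 F [-1.74  0.22  6.36]
```

View pics/s5.png

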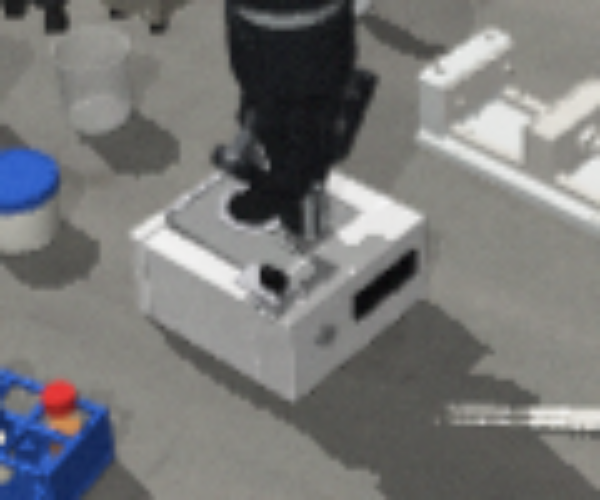

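```bash
python3 - <<'E'
from h import *
robot.line_to(B(-.029,-.004,.076),vel=.02);rep('up5')
robot.line_to(B(-.031,-.004,.082),vel=.03);rep('up11')
robot.line_to(B(-.10,-.004,.105),vel=.12);rep('back')
robot.line_to(B(-.14,-.004,.13),vel=.15);robot.pause(.6);rep('away')
cv2.imwrite("pics/s6.png",cv2.resize(robot.grab_frame("scene")[160:280,150:310],None,fx=4.5,fy=4.5))
cv2.imwrite("pics/w6.png",robot.grab_frame("wrist"))
E
```

```text
up5 8.1 box xy -0.02893356446807389 -0.003979713900704369 tipz 0.07607450308337746 F [-1.66  0.48  3.35]
up11 8.46 box xy -0.030766342993833944 -0.004010045346320381 tipz 0.0823144929716329 F [ 1.27 -0.77  2.12]
back 9.22 box xy -0.09977398444534105 -0.004024331253500981 tipz 0.10471866255427423 F [-0.27  1.07 -0.71]
away 10.28 box xy -0.1399655038952693 -0.004025263469131242 tipz 0.12994348282995538 F [-0.27  0.46 -0.76]
```

View pics/s6.png

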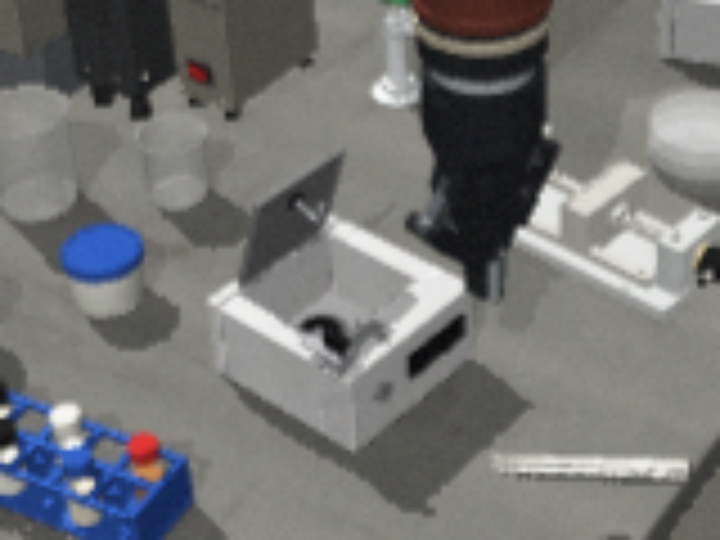

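View pics/w6.png

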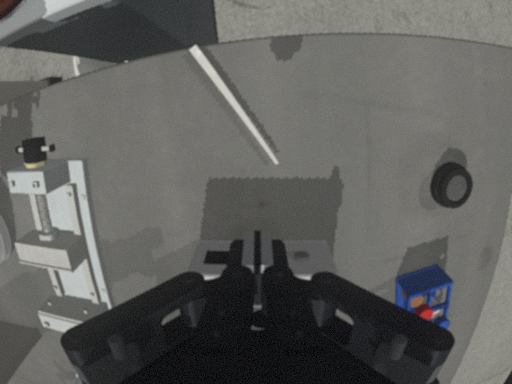

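```bash
python3 - <<'E'
from h import *
S=robot.get_calibration("scene")
for a in(1.0,1.25):
    print(a,(proj(S,W(p,[(.047-.088*np.cos(a),y,.072+.088*np.sin(a)) for y in(.043,-.043)]))-[150,160])*4.5)
robot.pause(.3);rep('end');robot.job_done()
E
```

```text
1.0 [[275.44695061 225.50352103]
 [362.08806714 166.57635342]]
1.25 [[253.17833422 203.19401408]
 [340.4784117  145.55789811]]
end 10.68 box xy -0.1399996927462841 -0.003993735509628428 tipz 0.13002990011027835 F [-0.3   0.7  -0.06]
the job is handed in; nothing more can be done
```

The hatch of the reader with the round window is standing open, and I handed the job in at about 10.7 s of the 38 s allowed. No verdict is reported, so the results below come from my own measurements.

- **Lock:** With the gripper closed, I pushed the thumb rib sideways until the guard tripped at its limit. The wrist picture afterwards put the rib at about 27 mm of travel, which is its stop.
- **Press and release:** I pressed the pad about 6 mm down, to its lower stop, with 6–7 N. I then raised the fingers slowly while still in contact and drew them back toward the robot, and the hatch sprang open by itself.
- **Open angle:** In the last scene picture the hatch's front edge is at about (343, 150) and (253, 205). A fully open hatch (1.25 rad) should show at (340, 146) and (253, 203), while 1.0 rad would show about 20 px away.
- **Robot clear:** The fingers ended about 60 mm in front of the box, with wrist force back to noise level, under 1 N.
- **Left alone:** I made no move near the ribbed unit or the loose things, and nothing looks disturbed in the pictures. I did not measure their positions again.

**Disagreements:** The wrist camera showed the box 2–3% narrower than its given size. The two fixed cameras differed by a few mm on the box corners and about 13 mm on the rib. Neither affected the contacts. The latch follower can't be seen, so I infer that it released from the hatch springing open.

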